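# Turn round the row of veneer punches

## Robot

A 7-joint arm with a two-finger parallel gripper is mounted at the origin on the work surface. World frame = base frame: x ahead of the robot, y to its left, z up, the work surface at z = 0. Lengths are in m, angles in rad, forces in N, time in s.
With the tool pointing down it reaches from about 0.425 to 0.95 m from the base axis. Payload 4.7 kg.
Tool frame: the origin (TCP) lies between the finger pads; the fingertips stand 19 mm ahead of it and the grasp point (between the pads) is the TCP; z points along the fingers, y is the line along which they close (so a half turn about z gives the same grasp; the last joint's range is limited). The gripper opens to 87 mm and grips with 3 to 60 N. Pads are 19 mm wide; open, the fingers measure 117 mm over their backs; the gripper's body (75 mm by 190 mm) begins 51 mm behind the grasp point.
Start: joints at [1.19, 0.469, -0.049, 1.532, 0.024, 1.141, -0.082], TCP at [0.233, -0.634, 0.242] pointing down, gripper open.
Joint ranges: [-2.59, 2.59], [-0.33, 1.99], [-1.39, 1.29], [0.1, 2.45], [-1.04, 4.18], [0.21, 1.99], [-2.66, 2.66]. Speed limits (rad/s): [2.57, 2.57, 3.14, 3.14, 3.14, 3.14, 3.14].

## Interface

Orientations are given as [roll, pitch, yaw] about the fixed x, y, z axes, in that order (R = Rz(yaw) Ry(pitch) Rx(roll)).
In Python, from station import ctrl, optics, models gives the robot as it stands. The module is installed in compiled form; this text tells all that it offers.
- The arm moves only by the tool servo_tool, never from a script. Its argument "series" is a list of rows, each a list of 7 numbers: the shift along the tool's x, y, z in mm, then the turn, a rotation vector about the tool's x, y, z in degrees, then the opening, from 0 (shut) to 1 (fully open). In form: [[dx, dy, dz, wx, wy, wz, hand], ...]. A call has 1 to 8 rows; each row shifts and turns the commanded pose from where the row before left it, along the tool's axes as they then stand; what a row does not reach is not made up. A row lasts 1/12 s, in which the tool goes at most 41.7 mm and 7.16 degrees, less where a joint would pass 70% of its speed; a pose out of reach is approached as far as the arm can. A call is refused whole if a number of a shift passes 41.7 or a number of a turn 7.16, either way. A call with a gripper value outside its range is refused whole. The fingers move at their own pace and stop on an object; "squeeze" is the grip in N (left out, the last holds). Time passes only in rows, so rows that do not move let the fingers close. It gives the time, the measured TCP pose, the force, the opening and the grip force at its end, in the units of the state.
- ctrl.get_obs(): the state, without advancing time (a new reading comes with each control period).
- optics.camera(name): name is "scene" or "top" or "wrist"; returns a dict with "color" (400x640x3 uint8, red, green, blue), "z_map" (400x640 float32, m along the optical axis (not along the pixel's ray), 0 where there is no reading), "intrinsics" (3x3 intrinsics, pixels), "k1" (the pictures are not rectified: a ray, as slopes to the right and down, at radius r is drawn at 1 + k1 r^2 times it, then the intrinsics apply), "R" (3x3) and "t" (3): a world point X has camera coordinates R X + t; the wrist camera has in their place "mount" (4x4, takes a point from camera to tool coordinates, whose origin is the TCP and whose axes are the flange's). Camera axes: x right, y down, z forward; pixel columns grow to the right and rows downward; lengths in m; the calibration is good to about 2 mm. A picture is of the moment at which its call begins: read the wrist's pose just before it.
- ctrl.sign_off(): hands the job in; it is judged then, once.
Trained networks look in the newest picture that a camera, given by its name, has taken for a name from the list of things; names that differ only in an ending like _2 or _b are one class to them, and where a whole thing is asked for, a point or a joint stands for the part that bears it (a point fixed in the world has none). Each returns a list of dicts, best first, with "confidence" (0 to 1); they miss things now and then, are a little off and sometimes report something else, mostly with a low value. They report only what shows in the picture. A call takes as long as a camera call. They do not tell look-alikes from the thing itself.
- models.masks_of(camera, query): "pixels" (400x640 bool, what is visible of it).
- models.tip_of(camera, query): "at" ([x, y, z] in m, in world coordinates, good to about 4 mm: a listed point, or the origin of a listed thing).
The state is a dict: "time_s": time; "q": joint angles; "dq": joint speeds; "tau": joint torques, N m; "eef_pos": TCP position; "ee_rot": TCP orientation; "contact_force": force on the tool from outside, world axes, zero at the start; "torque": the same for the moment, N m; "gripper_width": finger opening in m; "finger_force": force on a finger pad.
Only numpy, scipy, OpenCV 4.12 (cv2) and the standard library are available. Lean on these libraries where they do the work, as an engineer would, in place of code of your own. Each camera call takes 0.05 s, during which the arm holds its last target. There are 200 camera calls.

## Task

Move the four veneer punches from the oak rack into the empty grey steel rack, one to a compartment, in reverse order as you see them from the robot: the one at the left end of the oak rack goes into the compartment at the right end of the steel rack, the next into the compartment beside it, and so on, so that the joiner across the bench finds them in his order. Leave each standing upright on its foot on the compartment's floor, let go and at rest.

Things in the scene. Friction and masses are not known exactly. Their poses are not given: they have to be found in the camera images.
- round_mid (a point): The round veneer punch, loose, standing upright, 105 mm tall, about 0.2 kg: round steel foot 42 mm in diameter, round beech handle 24 mm in diameter. Foot: lowest 24 mm; handle, to hold: 30 to 105 mm above the underside. Point: its centre, 52.5 mm above the underside, on the axis; z up. At the start in the oak rack, its x within 0.25 rad of the rack's.
- square_mid (a point): The square veneer punch, loose, standing upright, 105 mm tall, about 0.2 kg: square steel foot 38 x 38 mm, square beech handle 24 x 24 mm (faces along x and y). Foot: lowest 24 mm; handle, to hold: 30 to 105 mm above the underside. Point: its centre, 52.5 mm above the underside, on the axis; z up. At the start in the oak rack, its x within 0.25 rad of the rack's.
- oblong_mid (a point): The oblong veneer punch, loose, standing upright, 105 mm tall, about 0.2 kg: oblong steel foot 28 mm along x and 52 mm along y, flat beech handle 18 mm along x and 32 mm along y. Foot: lowest 24 mm; handle, to hold: 30 to 105 mm above the underside. Point: its centre, 52.5 mm above the underside, on the axis; z up. At the start in the oak rack, its x within 0.25 rad of the rack's.
- cross_mid (a point): The cross veneer punch, loose, standing upright, 125 mm tall, about 0.2 kg: cross-shaped steel foot (two crossed bars 50 x 18 mm, along x and y), slim round beech handle 18 mm in diameter. Foot: lowest 24 mm; handle, to hold: 30 to 125 mm above the underside. Point: its centre, 62.5 mm above the underside, on the axis; z up. At the start in the oak rack, its x within 0.25 rad of the rack's.
- oak_rack: Brown oak rack holding the punches at the start, left or right of the steel rack. Fixed. Origin: centre of its underside, on the table. Four open compartments in a row, centres at y = -105, -35, 35, 105 mm, x = 0, each 64 mm square; floor 6 mm and wall tops 22 mm above the table; walls 6 mm thick, outside 76 x 286 mm. +y: along the row, to the left as the robot sees it (turned up to 0.35 rad).
- steel_rack: Grey steel rack, empty at the start. Fixed. Origin: centre of its underside, on the table. Four open compartments in a row, centres at y = -105, -35, 35, 105 mm, x = 0, each 66 mm square; floor 6 mm and wall tops 22 mm above the table; walls 4 mm thick, outside 74 x 284 mm. +y: along the row, to the left as the robot sees it (turned up to 0.35 rad).
- round_pad: Grey felt pad, 60 x 60 x 3 mm, fixed on the floor of the oak rack's compartment where the round punch stands at the start, with the dark outline of that punch's foot on it; it stays there and shows where that punch came from. Origin at the centre of its underside.
- square_pad: Grey felt pad, 60 x 60 x 3 mm, fixed on the floor of the oak rack's compartment where the square punch stands at the start, with the dark outline of that punch's foot on it; it stays there and shows where that punch came from. Origin at the centre of its underside.
- oblong_pad: Grey felt pad, 60 x 60 x 3 mm, fixed on the floor of the oak rack's compartment where the oblong punch stands at the start, with the dark outline of that punch's foot on it; it stays there and shows where that punch came from. Origin at the centre of its underside.
- cross_pad: Grey felt pad, 60 x 60 x 3 mm, fixed on the floor of the oak rack's compartment where the cross punch stands at the start, with the dark outline of that punch's foot on it; it stays there and shows where that punch came from. Origin at the centre of its underside.
Things that resemble listed ones, but are neither listed nor needed, are in the scene too. Leave any pink look-alike of the part that bears square_mid alone.

How it is judged:
At the end, for the whole second after the job is handed in: Each punch stands in the steel compartment that mirrors its starting one (first from left to first from right, etc.): within 24 mm of the compartment's middle along and across the row, foot on the floor (height within 6 mm), upright within 0.12 rad, at rest (under 0.02 m/s) (((y of round_pad in the frame of oak_rack between -0.125 and -0.085 m and y of round_mid in the frame of steel_rack between 0.081 and 0.129 m) or (y of round_pad in the frame of oak_rack between -0.055 and -0.015 m and y of round_mid in the frame of steel_rack between 0.011 and 0.059 m) or (y of round_pad in the frame of oak_rack between 0.015 and 0.055 m and y of round_mid in the frame of steel_rack between -0.059 and -0.011 m) or (y of round_pad in the frame of oak_rack between 0.085 and 0.125 m and y of round_mid in the frame of steel_rack between -0.129 and -0.081 m)) and x of round_mid in the frame of steel_rack between -0.024 and 0.024 m and z of round_mid in the frame of steel_rack between 0.0525 and 0.0645 m and angle between each of round_mid, square_mid, oblong_mid, cross_mid's own z axis and vertical below 0.12 rad and linear speed of each of round_punch, square_punch, oblong_punch, cross_punch below 0.02 m/s and ((y of square_pad in the frame of oak_rack between -0.125 and -0.085 m and y of square_mid in the frame of steel_rack between 0.081 and 0.129 m) or (y of square_pad in the frame of oak_rack between -0.055 and -0.015 m and y of square_mid in the frame of steel_rack between 0.011 and 0.059 m) or (y of square_pad in the frame of oak_rack between 0.015 and 0.055 m and y of square_mid in the frame of steel_rack between -0.059 and -0.011 m) or (y of square_pad in the frame of oak_rack between 0.085 and 0.125 m and y of square_mid in the frame of steel_rack between -0.129 and -0.081 m)) and x of square_mid in the frame of steel_rack between -0.024 and 0.024 m and z of square_mid in the frame of steel_rack between 0.0525 and 0.0645 m and ((y of oblong_pad in the frame of oak_rack between -0.125 and -0.085 m and y of oblong_mid in the frame of steel_rack between 0.081 and 0.129 m) or (y of oblong_pad in the frame of oak_rack between -0.055 and -0.015 m and y of oblong_mid in the frame of steel_rack between 0.011 and 0.059 m) or (y of oblong_pad in the frame of oak_rack between 0.015 and 0.055 m and y of oblong_mid in the frame of steel_rack between -0.059 and -0.011 m) or (y of oblong_pad in the frame of oak_rack between 0.085 and 0.125 m and y of oblong_mid in the frame of steel_rack between -0.129 and -0.081 m)) and x of oblong_mid in the frame of steel_rack between -0.024 and 0.024 m and z of oblong_mid in the frame of steel_rack between 0.0525 and 0.0645 m and ((y of cross_pad in the frame of oak_rack between -0.125 and -0.085 m and y of cross_mid in the frame of steel_rack between 0.081 and 0.129 m) or (y of cross_pad in the frame of oak_rack between -0.055 and -0.015 m and y of cross_mid in the frame of steel_rack between 0.011 and 0.059 m) or (y of cross_pad in the frame of oak_rack between 0.015 and 0.055 m and y of cross_mid in the frame of steel_rack between -0.059 and -0.011 m) or (y of cross_pad in the frame of oak_rack between 0.085 and 0.125 m and y of cross_mid in the frame of steel_rack between -0.129 and -0.081 m)) and x of cross_mid in the frame of steel_rack between -0.024 and 0.024 m and z of cross_mid in the frame of steel_rack between 0.0625 and 0.0745 m); the robot touches nothing.
It also fails if it takes over 104 s, if anything falls off the work surface, if the arm or the gripper's body presses on something with over 40 N, if the wrist force passes 120 N, or if a joint passes its speed limit or range.

## Working session

There is one attempt and no reset: what is moved stays moved. The work goes in short steps, Python scripts to look and compute and a tool call to move; the robot and the scene stay as the last step left them, time stands still between calls to the robot, and variables do not carry over. Pictures are saved under pics/ and viewed, at most 14 in all, crops included, and the job is handed in when it is done.

Besides the shell and the picture viewer there is one more tool, called after "Call:" in YAML: its name, and indented under it one key for each argument. servo_tool: Moves the arm, as the interface text tells. Its arguments: {"type":"object","properties":{"series":{"type":"array","items":{"type":"array","items":{"type":"number"}}},"squeeze":{"type":"number"}},"required":["series"]}

```bash
mkdir -p pics
cat > h.py <<'E'
import numpy as np, cv2
from station import ctrl, optics, models
T=['round_mid','square_mid','oblong_mid','cross_mid']
def rot(e):
    from scipy.spatial.transform import Rotation as R
    return R.from_euler('xyz',e).as_matrix()
def shot(n,f=None):
    o=ctrl.get_obs(); c=optics.camera(n)
    if n=='wrist':
        M=np.eye(4);r=np.array(o['ee_rot']);M[:3,:3]=r if r.shape==(3,3) else rot(r);M[:3,3]=o['eef_pos']
        W=M@np.array(c['mount']); c['R']=W[:3,:3].T; c['t']=-c['R']@W[:3,3]
    if f: cv2.imwrite('pics/'+f,c['color'][:,:,::-1])
    return c
def rays(c,uv):
    uv=np.asarray(uv,float).reshape(-1,1,2)
    p=cv2.undistortPoints(uv,c['intrinsics'],np.array([c['k1'],0,0,0.]))[:,0]
    return np.c_[p,np.ones(len(p))]
def world(c,uv,z=None):
    d=rays(c,uv); uv=np.asarray(uv,int).reshape(-1,2)
    if z is None:
        return (d*c['z_map'][uv[:,1],uv[:,0]][:,None]-c['t'])@c['R']
    w=d@c['R']; o=-c['R'].T@c['t']
    return o+w*((z-o[2])/w[:,2])[:,None]
def proj(c,X):
    return cv2.projectPoints(np.asarray(X,float).reshape(-1,1,3),cv2.Rodrigues(np.array(c['R']))[0],np.array(c['t'],float),c['intrinsics'],np.array([c['k1'],0,0,0.]))[0][:,0]
E
python3 - <<'E'
from h import *
print(ctrl.get_obs())
for n in ['scene','top']:
    c=shot(n,n+'1.png'); print(n,c['k1'],-c['R'].T@c['t'])
    for q in T+['oak_rack','steel_rack','round_pad','square_pad','oblong_pad','cross_pad']:
        print(q,[(np.round(d['at'],3).tolist(),round(d['confidence'],2),proj(c,d['at']).round().tolist()[0]) for d in models.tip_of(n,q)][:4])
E
```

```text
{'time_s': 0.0, 'q': array([ 1.19009764,  0.46947403, -0.0485971 ,  1.53369895,  0.02410962,
        1.1409703 , -0.08225825]), 'dq': array([ 0.00063884,  0.00048919, -0.00029175, -0.00118384, -0.00081184,
        0.00096383,  0.00067995]), 'tau': array([ 1.21432522e-04, -5.07980561e+01, -8.07694299e-02, -2.36160636e+01,
       -6.13580807e-02,  3.78367701e-02,  1.71527258e-04]), 'eef_pos': array([ 0.23241348, -0.63313079,  0.2404753 ]), 'ee_rot': array([-3.13962963e+00,  7.86983401e-05,  3.51878193e-01]), 'contact_force': array([-0.28568302,  0.66765267,  0.10767988]), 'torque': array([-0.00346163,  0.01144292,  0.02433015]), 'finger_force': 0.0, 'gripper_width': 0.08694735720449119}
scene -0.0870371168030079 [1.31271099 0.14152496 0.6104393 ]
round_mid [([0.585, -0.287, 0.063], 0.75, [182.0, 187.0])]
square_mid [([0.545, -0.157, 0.064], 0.95, [246.0, 184.0]), ([0.695, -0.145, 0.051], 0.65, [228.0, 233.0])]
oblong_mid [([0.566, -0.228, 0.064], 0.62, [212.0, 185.0])]
cross_mid [([0.524, -0.09, 0.07], 0.89, [279.0, 180.0])]
oak_rack [([0.586, -0.287, 0.065], 0.6, [182.0, 187.0]), ([0.
[... 432 characters left out ...]
 0.85, [453.0, 209.0])]
square_mid [([0.546, -0.154, 0.061], 0.93, [391.0, 226.0]), ([0.693, -0.145, 0.049], 0.64, [387.0, 157.0])]
oblong_mid [([0.567, -0.223, 0.067], 0.95, [425.0, 217.0]), ([0.587, -0.281, 0.058], 0.34, [452.0, 208.0])]
cross_mid [([0.521, -0.088, 0.073], 0.78, [359.0, 238.0]), ([0.587, -0.291, 0.005], 0.29, [450.0, 210.0])]
oak_rack [([0.557, -0.186, 0.002], 0.83, [402.0, 222.0])]
steel_rack [([0.494, 0.207, -0.0], 0.95, [222.0, 246.0])]
round_pad [([0.587, -0.293, 0.006], 0.63, [451.0, 210.0])]
square_pad []
oblong_pad [([0.562, -0.218, 0.008], 0.83, [417.0, 220.0])]
cross_pad [([0.525, -0.087, 0.01], 0.8, [357.0, 236.0]), ([0.564, -0.218, 0.006], 0.34, [417.0, 219.0])]
```

View pics/top1.png

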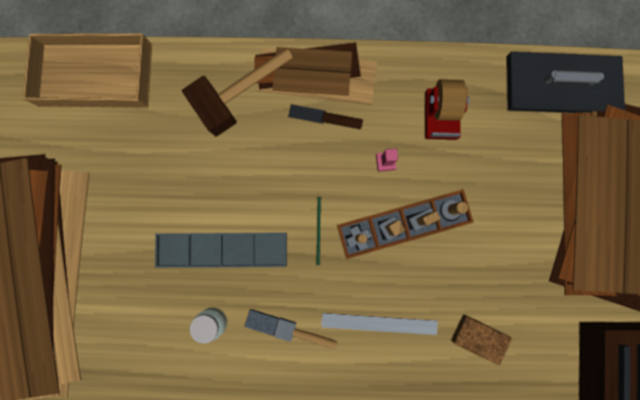

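View pics/scene1.png

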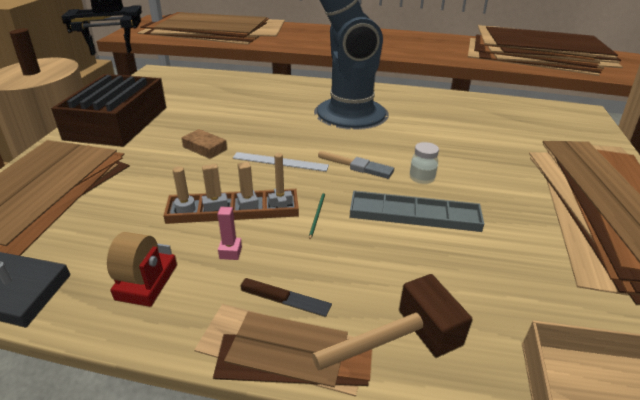

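The top view is mirror-free, with +y to the left. From the left, the oak rack holds cross (357,236), square (391,226), oblong (425,217) and round (453,209). The steel rack is at (222,248) and is empty.

There are two candidates for square_mid: the one in the oak rack at (391,226), and a pink one standing loose at (387,157). The beech-handled one in the rack fits the description. The pink one is the look-alike, so I'll leave it alone.

Next I'll turn the tool and move above the oak rack.

Call:
servo_tool:
  series:
    - [0, 0, -10, 0, 0, -7.1, 1]
    - [0, 0, -10, 0, 0, -7.1, 1]
    - [0, 0, -10, 0, 0, -7.1, 1]
    - [0, 0, -10, 0, 0, -7.1, 1]
    - [0, 0, -10, 0, 0, -7.1, 1]
    - [0, 0, -10, 0, 0, -7.1, 1]
    - [0, 0, -10, 0, 0, -7.1, 1]
    - [0, 0, 0, 0, 0, -7.1, 1]

```text
time_s: 1.77
eef_pos: [0.233, -0.6345, 0.3142]
ee_rot: [3.139, 0.003, 1.349]
contact_force: [-0.4, -0.4, 1.3]
gripper_width: 0.0871
finger_force: 0.0
```

Call:
servo_tool:
  series:
    - [0, 0, 0, 0, 0, -7.1, 1]
    - [0, 0, 0, 0, 0, -7.1, 1]
    - [0, 0, 0, 0, 0, -7.1, 1]
    - [0, 0, 0, 0, 0, -7.1, 1]
    - [0, 0, 0, 0, 0, 0, 1]

```text
time_s: 2.18
eef_pos: [0.2324, -0.6337, 0.3115]
ee_rot: [3.141, -0.0, 1.841]
contact_force: [-1.0, 0.0, -1.1]
gripper_width: 0.0871
finger_force: 0.0
```

```bash
cat >> h.py <<'E'
def to(xyz,yaw=None):
    "tool-frame shift in mm (before turning) and turn deg to reach xyz, yaw"
    o=ctrl.get_obs(); R=rot(o['ee_rot']); d=R.T@(np.array(xyz)-o['eef_pos'])*1000
    w=None if yaw is None else np.degrees((o['ee_rot'][2]-yaw+np.pi)%(2*np.pi)-np.pi)
    return d.round(1),w
E
python3 - <<'E'
from h import *
o=ctrl.get_obs();print(o['time_s'],o['eef_pos'],o['ee_rot'],o['q'])
print(to([.52,-.17,.33]))
c=shot('wrist','w0.png');print(np.array(c['mount']).round(3),c['intrinsics'])
c=shot('top')
for q in ['oak_rack','steel_rack']:
    m=max(models.masks_of('top',q),key=lambda d:d['confidence'])['pixels']
    uv=np.argwhere(m)[:,::-1]; P=world(c,uv); P=P[(P[:,2]<.028)&(P[:,2]>.015)]
    (cx,cy),s,a=cv2.minAreaRect((P[:,:2]*1000).astype(np.float32)); print(q,len(P),cx,cy,s,a,np.median(P[:,2]))
E
```

```text
2.1833 [ 0.23244539 -0.63371699  0.31148498] [ 3.14124235e+00 -8.95675971e-05  1.84059511e+00] [ 1.39526227  0.44775751 -0.35199624  1.42758264  0.15544217  1.29367224
  1.30248704]
(array([370.3, 400.8, -18.3]), None)
[[ 0.001 -0.965 -0.263  0.071]
 [ 1.     0.002 -0.002  0.   ]
 [ 0.002 -0.263  0.965 -0.143]
 [ 0.     0.     0.     1.   ]] [[333.76203865   0.         320.57879293]
 [  0.         333.76203865 199.71866454]
 [  0.           0.           1.        ]]
oak_rack 1018 554.3013305664062 -189.41940307617188 (75.96472930908203, 283.8079528808594) 17.241819381713867 0.022049711170328702
steel_rack 856 488.0690002441406 206.7129364013672 (74.21732330322266, 285.300537109375) 2.273068428039551 0.021948564350369154
```

```bash
python3 -c "
from h import *
print(to([.546,-.16,.30]))"
```

```text
(array([374.8, 426.8,  11.5]), None)
```

Call:
servo_tool:
  series:
    - [26, 30, 0, 0, 0, 0, 1]
    - [26, 30, 0, 0, 0, 0, 1]
    - [26, 30, 0, 0, 0, 0, 1]
    - [26, 30, 0, 0, 0, 0, 1]
    - [26, 30, 0, 0, 0, 0, 1]
    - [26, 30, 0, 0, 0, 0, 1]
    - [26, 30, 0, 0, 0, 0, 1]
    - [26, 30, 0, 0, 0, 0, 1]

```text
time_s: 3.05
eef_pos: [0.4098, -0.3677, 0.3119]
ee_rot: [3.141, 0.001, 1.837]
contact_force: [1.6, 0.0, -0.3]
gripper_width: 0.087
finger_force: 0.0
```

Call:
servo_tool:
  series:
    - [26, 30, 0, 0, 0, 0, 1]
    - [26, 30, 0, 0, 0, 0, 1]
    - [26, 30, 0, 0, 0, 0, 1]
    - [26, 30, 0, 0, 0, 0, 1]
    - [26, 30, 0, 0, 0, 0, 1]
    - [26, 30, 0, 0, 0, -1.8, 1]
    - [0, 0, 0, 0, 0, 0, 1]
    - [0, 0, 0, 0, 0, 0, 1]

```text
time_s: 3.72
eef_pos: [0.5424, -0.1683, 0.3118]
ee_rot: [3.141, -0.0, 1.875]
contact_force: [0.1, -0.6, -0.3]
gripper_width: 0.087
finger_force: 0.0
```

```bash
cat >> h.py <<'E'
def tops(c,name='wrist',pts=T):
    "axis xy, top height and yaw of each handle from the depth inside the network's mask"
    out={}
    for q in pts:
        L=[]
        for d in models.masks_of(name,q):
            uv=np.argwhere(d['pixels'])[:,::-1]; P=world(c,uv); P=P[(P[:,2]>.06)&(P[:,2]<.16)]
            if len(P)<8: continue
            h=np.percentile(P[:,2],90); S=P[abs(P[:,2]-h)<.006]
            r=cv2.minAreaRect((S[:,:2]*1000).astype(np.float32))
            L.append((round(d['confidence'],2),len(S),round(h,4),S[:,:2].mean(0).round(4).tolist(),np.round(r[0],1).tolist(),np.round(r[1],1).tolist(),round(r[2],1)))
        out[q]=L[:3]; print(q,*L[:3],sep='\n   ')
    return out
E
python3 - <<'E'
from h import *
o=ctrl.get_obs();print(o['time_s'],o['eef_pos'],o['ee_rot'],o['q'])
c=shot('wrist','w1.png'); tops(c)
for q in T: print(q,[(np.round(d['at'],4).tolist(),round(d['confidence'],2)) for d in models.tip_of('wrist',q)][:2])
E
```

```text
3.7167 [ 0.54239762 -0.16825257  0.31177161] [ 3.14072169e+00 -4.50612327e-04  1.87494542e+00] [ 0.71672362  0.29804294 -0.61639959  1.67419046  0.18052053  1.22642655
  0.3641441 ]
round_mid
   (0.67, 13, np.float64(0.1127), [0.5851, -0.2823], [576.6, -267.9], [6.8, 65.7], 28.7)
square_mid
   (0.9, 520, np.float64(0.1146), [0.5446, -0.1568], [544.8, -157.2], [23.9, 23.7], 31.0)
   (0.86, 495, np.float64(0.1051), [0.6896, -0.1454], [690.4, -145.9], [24.2, 24.2], 7.3)
oblong_mid
   (0.64, 444, np.float64(0.1142), [0.5656, -0.2239], [565.8, -224.7], [17.8, 31.3], 27.0)
cross_mid
round_mid [([0.5874, -0.2897, 0.0633], 0.57)]
square_mid [([0.5488, -0.1552, 0.0635], 0.82), ([0.6891, -0.1446, 0.0522], 0.61)]
oblong_mid [([0.5704, -0.2246, 0.0612], 0.75)]
cross_mid [([0.5255, -0.0908, 0.0712], 0.57)]
```

View pics/w1.png

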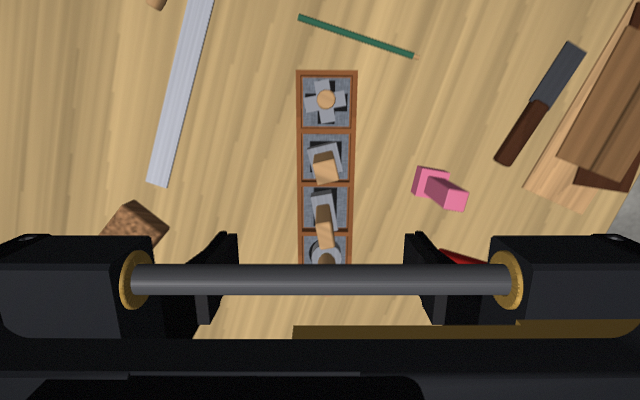

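The wrist view shows cross (326,99), square (324,165), oblong (324,215) and round (325,255, partly hidden). The pink decoy at (440,190) is well outside the rack. The heights agree with 9+105 mm. Next I'll cross-check all four with the top camera and the wrist depth.

Run:
```python
from h import *
N={'round':(.586,-.286,.114),'square':(.545,-.157,.114),'oblong':(.566,-.224,.114),'cross':(.523,-.089,.134)}
for n in ['top','wrist']:
    c=shot(n); V,U=np.nonzero(c['z_map']>0); uv=np.c_[U,V]; P=world(c,uv)
    for k,(x,y,h) in N.items():
        S=P[(np.hypot(P[:,0]-x,P[:,1]-y)<.028)&(abs(P[:,2]-h)<.006)]
        if len(S)<5: print(n,k,len(S)); continue
        r=cv2.minAreaRect((S[:,:2]*1000).astype(np.float32)); print(n,k,len(S),S.mean(0).round(4),np.round(r[0],1),np.round(r[1],1),round(r[2],1))
c=shot('top'); i=c['color'][140:260,320:490,::-1]; cv2.imwrite('pics/t2.png',cv2.resize(i,None,fx=4,fy=4,interpolation=2))
```

```text
top round 0
top square 154 [ 0.5437 -0.1582  0.114 ] [ 543.7 -158.8] [23.9 24.8] 31.0
top oblong 0
top cross 68 [ 0.5215 -0.0898  0.1338] [521.1 -90.1] [15.3 17.2] 1.4
wrist round 0
wrist square 534 [ 0.5447 -0.1568  0.1136] [ 544.9 -157.3] [23.9 23.9] 31.2
wrist oblong 456 [ 0.5654 -0.2238  0.1133] [ 565.6 -224.7] [17.9 31.6] 27.8
wrist cross 294 [ 0.5229 -0.089   0.1334] [522.9 -88.9] [16.8 16.8] 6.6
```

View pics/t2.png

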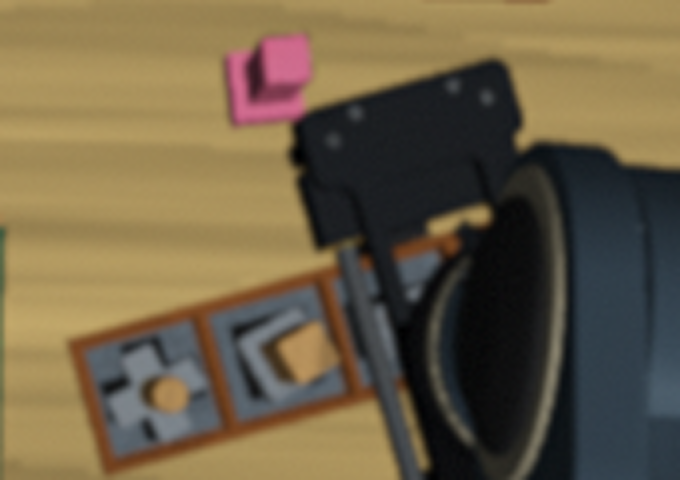

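The crop confirms it: the beech-handled square punch is in the second compartment at crop (305,350), and the pink one is outside the rack at (270,80). I'll take the cross first.

```bash
python3 -c "
from h import *
print(to([.5225,-.0893,.095]))"
```

```text
(array([ 84.3,   6.5, 216.6]), None)
```

Call:
servo_tool:
  series:
    - [28, 2, 0, 0, 0, 0, 1]
    - [28, 2, 0, 0, 0, 0, 1]
    - [28, 2.5, 0, 0, 0, 0, 1]
    - [0, 0, 36, 0, 0, 0, 1]
    - [0, 0, 36, 0, 0, 0, 1]
    - [0, 0, 36, 0, 0, 0, 1]
    - [0, 0, 0, 0, 0, 0, 1]
    - [0, 0, 0, 0, 0, 0, 1]

```text
time_s: 4.98
eef_pos: [0.5218, -0.0892, 0.2027]
ee_rot: [-3.139, -0.002, 1.87]
contact_force: [-0.2, -0.0, 0.7]
gripper_width: 0.0868
finger_force: 0.0
```

```bash
python3 -c "
from h import *
print(ctrl.get_obs()['ee_rot'],to([.5225,-.0893,.095],1.873))"
```

```text
[-3.13871500e+00 -1.95805870e-03  1.87041167e+00] (array([ -0.5,   0.9, 107.7]), np.float64(-0.14830037458246037))
```

Call:
servo_tool:
  series:
    - [0, 0.5, 30, 0, 0, 0, 1]
    - [0, 0, 30, 0, 0, 0, 1]
    - [0, 0, 27, 0, 0, 0, 1]
    - [0, 0, 20, 0, 0, 0, 1]
    - [0, 0, 0, 0, 0, 0, 1]
    - [0, 0, 0, 0, 0, 0, 0]
    - [0, 0, 0, 0, 0, 0, 0]
    - [0, 0, 0, 0, 0, 0, 0]
  squeeze: 25

```text
time_s: 5.65
eef_pos: [0.5252, -0.0893, 0.0991]
ee_rot: [3.137, 0.002, 1.87]
contact_force: [0.5, 0.4, 0.7]
gripper_width: 0.0742
finger_force: 0.0
```

Call:
servo_tool:
  series:
    - [0, 0, 0, 0, 0, 0, 0]
    - [0, 0, 0, 0, 0, 0, 0]
    - [0, 0, 0, 0, 0, 0, 0]
    - [0, 0, 0, 0, 0, 0, 0]
    - [0, 0, 0, 0, 0, 0, 0]

```text
time_s: 6.07
eef_pos: [0.5232, -0.0892, 0.0967]
ee_rot: [3.141, 0.0, 1.87]
contact_force: [0.3, -0.0, -0.8]
gripper_width: 0.0417
finger_force: 0.0
```

Call:
servo_tool:
  series:
    - [0, 0, 0, 0, 0, 0, 0]
    - [0, 0, 0, 0, 0, 0, 0]
    - [0, 0, 0, 0, 0, 0, 0]
    - [0, 0, 0, 0, 0, 0, 0]
    - [0, 0, 0, 0, 0, 0, 0]
    - [0, 0, 0, 0, 0, 0, 0]

```text
time_s: 6.57
eef_pos: [0.5232, -0.0891, 0.0965]
ee_rot: [3.142, -0.0, 1.87]
contact_force: [0.5, -0.2, -1.2]
gripper_width: 0.0176
finger_force: 25.0
```

Call:
servo_tool:
  series:
    - [0, 0, -15, 0, 0, 0, 0]
    - [0, 0, -25, 0, 0, 0, 0]
    - [0, 0, -25, 0, 0, 0, 0]
    - [0, 0, -25, 0, 0, 0, 0]
    - [0, 0, -20, 0, 0, 5, 0]
    - [0, 0, 0, 0, 0, 5, 0]
    - [0, 0, 0, 0, 0, 5, 0]
    - [0, 0, 0, 0, 0, 0, 0]

```text
time_s: 7.23
eef_pos: [0.5227, -0.0892, 0.2065]
ee_rot: [-3.141, 0.001, 1.607]
contact_force: [-0.4, 0.1, -3.3]
gripper_width: 0.0173
finger_force: 25.0
```

```bash
python3 -c "
from h import *
print(to([.4922,.1018,.2],1.613))"
```

```text
(array([192. , -23.6,   6.4]), np.float64(-0.3482666766905059))
```

Call:
servo_tool:
  series:
    - [32, -4, 0, 0, 0, 0, 0]
    - [32, -4, 0, 0, 0, 0, 0]
    - [32, -4, 0, 0, 0, 0, 0]
    - [32, -4, 0, 0, 0, 0, 0]
    - [32, -4, 0, 0, 0, 0, 0]
    - [32, -4, 0, 0, 0, 0, 0]
    - [0, 0, 0, 0, 0, 0, 0]
    - [0, 0, 0, 0, 0, 0, 0]

```text
time_s: 7.9
eef_pos: [0.4909, 0.1041, 0.2062]
ee_rot: [-3.141, -0.0, 1.616]
contact_force: [0.1, -0.6, -2.8]
gripper_width: 0.0172
finger_force: 25.0
```

Run:
```python
from h import *
print(to([.4922,.1018,.0945],1.613))
c=shot('wrist','w2.png'); V,U=np.nonzero(c['z_map']>0); P=world(c,np.c_[U,V])
S=P[(abs(P[:,2]-.022)<.004)&(abs(P[:,0]-.49)<.08)&(abs(P[:,1]-.21)<.2)]
print(len(S),cv2.minAreaRect((S[:,:2]*1000).astype(np.float32)))
a=np.array([-np.sin(.04),np.cos(.04)]);b=np.array([np.cos(.04),np.sin(.04)])
Q=S[:,:2]-[.488,.2067]; 
print(np.percentile(Q@b,[0.5,99.5]),np.percentile(Q@a,[0.5,99.5]))
print(np.histogram(Q@a,bins=np.arange(-.15,.155,.01))[0])
```

```text
(array([ -2.4,   1.3, 111.7]), np.float64(0.15455972889983022))
2595 ((491.2914733886719, 170.1316375732422), (74.49990844726562, 197.24659729003906), 1.9452052116394043)
[-0.03537202  0.039271  ] [-0.12891562  0.06072589]
[  0  10  60  88  86  81  86 166 324  99 102 107 100 100 201 366 116 119
 119 118 125  22   0   0   0   0   0   0   0   0]
```

View pics/w2.png

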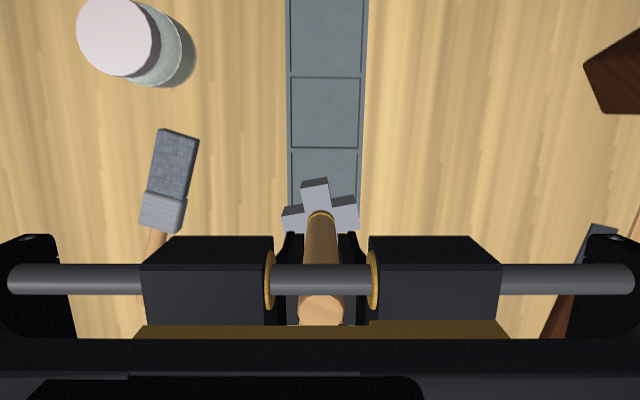

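The wrist view shows the cross held upright over the right-end steel compartment. The walls at (325,150) and (325,77) put the rack about 2 mm from the top-camera estimate, so I'll take the mean: centre (0.489, 0.208), yaw 0.037.

Call:
servo_tool:
  series:
    - [-1, 2, 25, 0, 0, 0, 0]
    - [0, 0, 25, 0, 0, 0, 0]
    - [0, 0, 25, 0, 0, 0, 0]
    - [0, 0, 15, 0, 0, 0, 0]
    - [0, 0, 10, 0, 0, 0, 0]
    - [0, 0, 6, 0, 0, 0, 0]
    - [0, 0, 5, 0, 0, 0, 0]
    - [0, 0, 0, 0, 0, 0, 0]

```text
time_s: 8.62
eef_pos: [0.4941, 0.1004, 0.0952]
ee_rot: [-3.141, 0.0, 1.608]
contact_force: [0.0, -0.4, -2.0]
gripper_width: 0.0174
finger_force: 25.0
```

Call:
servo_tool:
  series:
    - [0, 0, 1, 0, 0, 0, 0]
    - [0, 0, 0, 0, 0, 0, 0]
    - [0, 0, 0, 0, 0, 0, 0]

```text
time_s: 8.87
eef_pos: [0.4945, 0.101, 0.0953]
ee_rot: [3.14, 0.0, 1.608]
contact_force: [-1.1, -0.7, -3.1]
gripper_width: 0.0173
finger_force: 25.0
```

Call:
servo_tool:
  series:
    - [0, 0, 1.5, 0, 0, 0, 0]
    - [0, 0, 0, 0, 0, 0, 0]
    - [0, 0, 0, 0, 0, 0, 0.3]
    - [0, 0, 0, 0, 0, 0, 0.6]
    - [0, 0, 0, 0, 0, 0, 0.6]
    - [0, 0, 0, 0, 0, 0, 0.6]
    - [0, 0, 0, 0, 0, 0, 0.6]
    - [0, 0, 0, 0, 0, 0, 0.6]

```text
time_s: 9.53
eef_pos: [0.494, 0.101, 0.0931]
ee_rot: [3.141, 0.0, 1.608]
contact_force: [-0.9, -0.6, 0.0]
gripper_width: 0.0482
finger_force: 0.0
```

Call:
servo_tool:
  series:
    - [0, 0, -10, 0, 0, 0, 0.7]
    - [0, 0, -20, 0, 0, 0, 0.7]
    - [0, 0, -35, 0, 0, 0, 0.7]
    - [0, 0, -40, 0, 0, 0, 0.7]
    - [0, 0, -10, 0, 0, 0, 0.7]
    - [0, 0, 0, 0, 0, 0, 0.7]

```text
time_s: 10.03
eef_pos: [0.4962, 0.1019, 0.2123]
ee_rot: [3.133, -0.001, 1.608]
contact_force: [-0.1, -0.2, -1.0]
gripper_width: 0.0608
finger_force: 0.0
```

Run:
```python
from h import *
print(to([.5445,-.1573,.2],1.873+.24))
c=shot('top'); V,U=np.nonzero(c['z_map']>0); P=world(c,np.c_[U,V])
for n,(x,y) in {'cross':(.493,.103)}.items():
    S=P[(np.hypot(P[:,0]-x,P[:,1]-y)<.04)&(P[:,2]>.115)&(P[:,2]<.14)]; print(len(S),S.mean(0) if len(S) else 0)
print(models.tip_of('top','cross_mid')[:1])
```

```text
(array([-260.9,   38.4,   12.4]), np.float64(-28.915071538710276))
0 0
[{'at': [0.4935, 0.1013, 0.0688], 'confidence': 0.57}]
```

Call:
servo_tool:
  series:
    - [-37.3, 5.5, 0, 0, 0, 0, 0.7]
    - [-37.3, 5.5, 0, 0, 0, 0, 0.7]
    - [-37.3, 5.5, 0, 0, 0, 0, 0.7]
    - [-37.3, 5.5, 0, 0, 0, 0, 0.7]
    - [-37.3, 5.5, 0, 0, 0, 0, 0.7]
    - [-37.3, 5.5, 0, 0, 0, 0, 0.7]
    - [-37.3, 5.5, 0, 0, 0, 0, 0.7]
    - [0, 0, 0, 0, 0, -7, 0.7]

```text
time_s: 10.8
eef_pos: [0.5413, -0.1683, 0.2054]
ee_rot: [-3.138, 0.003, 1.721]
contact_force: [0.3, -1.6, -0.1]
gripper_width: 0.061
finger_force: 0.0
```

Call:
servo_tool:
  series:
    - [0, 0, 0, 0, 0, -7, 0.7]
    - [0, 0, 0, 0, 0, -7, 0.7]
    - [0, 0, 0, 0, 0, -7, 0.7]
    - [0, 0, 0, 0, 0, -0.9, 0.7]
    - [0, 0, 0, 0, 0, 0, 0.7]
    - [0, 0, 0, 0, 0, 0, 0.7]

```text
time_s: 11.3
eef_pos: [0.5417, -0.1585, 0.207]
ee_rot: [-3.14, -0.002, 2.11]
contact_force: [-0.1, -0.4, -0.7]
gripper_width: 0.0612
finger_force: 0.0
```

Run:
```python
from h import *
print(to([.5443,-.1573,.0965],1.873+.24))
c=shot('top','t3.png'); V,U=np.nonzero(c['z_map']>0); P=world(c,np.c_[U,V])
S=P[(np.hypot(P[:,0]-.493,P[:,1]-.103)<.04)&(P[:,2]>.115)&(P[:,2]<.14)]; print(len(S),S.mean(0) if len(S) else 0)
c=shot('wrist','w3.png')
```

```text
(array([ -0.5,   3. , 110.5]), np.float64(-0.14762113106818886))
72 [0.49313834 0.09928574 0.12984126]
```

View pics/w3.png

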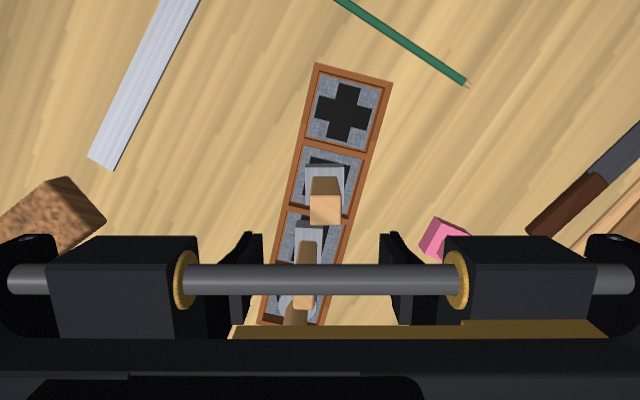

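The cross stands in place: its top is at (0.493, 0.099), height 0.130. The wrist view shows the square handle at (325,209) lined up with the fingers, with the empty cross pad at (345,110). Now I'll grasp the square.

Call:
servo_tool:
  series:
    - [0, 3, 30, 0, 0, 0, 0.7]
    - [0, 0, 30, 0, 0, 0, 0.7]
    - [0, 0, 27, 0, 0, 0, 0.7]
    - [0, 0, 20, 0, 0, 0, 0.7]
    - [0, 0, 3, 0, 0, 0, 0.7]
    - [0, 0, 0, 0, 0, 0, 0.7]
    - [0, 0, 0, 0, 0, 0, 0]
    - [0, 0, 0, 0, 0, 0, 0]

```text
time_s: 12.07
eef_pos: [0.5461, -0.157, 0.0997]
ee_rot: [3.139, 0.002, 2.113]
contact_force: [0.3, 0.5, 0.4]
gripper_width: 0.0543
finger_force: 0.0
```

Call:
servo_tool:
  series:
    - [0, 0, 0, 0, 0, 0, 0]
    - [0, 0, 0, 0, 0, 0, 0]
    - [0, 0, 0, 0, 0, 0, 0]
    - [0, 0, 0, 0, 0, 0, 0]
    - [0, 0, 0, 0, 0, 0, 0]
    - [0, 0, 0, 0, 0, 0, 0]
    - [0, 0, 0, 0, 0, 0, 0]

```text
time_s: 12.65
eef_pos: [0.545, -0.1571, 0.0984]
ee_rot: [3.141, 0.001, 2.113]
contact_force: [-0.4, -0.5, 2.2]
gripper_width: 0.0236
finger_force: 25.0
```

Call:
servo_tool:
  series:
    - [0, 0, -15, 0, 0, 0, 0]
    - [0, 0, -25, 0, 0, 0, 0]
    - [0, 0, -30, 0, 0, 0, 0]
    - [0, 0, -30, 0, 0, 6, 0]
    - [0, 0, -20, 0, 0, 6, 0]
    - [0, 0, 0, 0, 0, 6, 0]
    - [0, 0, 0, 0, 0, 6, 0]
    - [0, 0, 0, 0, 0, 5, 0]

```text
time_s: 13.32
eef_pos: [0.5442, -0.157, 0.2178]
ee_rot: [-3.141, 0.0, 1.602]
contact_force: [0.3, 0.2, -2.6]
gripper_width: 0.0242
finger_force: 25.0
```

Call:
servo_tool:
  series:
    - [0, 0, -5, 0, 0, 0, 0]
    - [0, 0, 0, 0, 0, 0, 0]

```text
time_s: 13.48
eef_pos: [0.5448, -0.1568, 0.2233]
ee_rot: [3.142, 0.0, 1.609]
contact_force: [0.2, 0.2, -2.0]
gripper_width: 0.0239
finger_force: 25.0
```

```bash
python3 -c "
from h import *
print(to([.4903,.1730,.22],1.608))"
```

```text
(array([331.7, -41.8,   3.3]), np.float64(0.07029912989312274))
```

The path passes over the placed cross, so I'll rise 25 mm first.

Call:
servo_tool:
  series:
    - [0, 0, -25, 0, 0, 0, 0]
    - [36.5, -4.6, 0, 0, 0, 0, 0]
    - [36.9, -4.6, 0, 0, 0, 0, 0]
    - [36.9, -4.6, 0, 0, 0, 0, 0]
    - [36.9, -4.6, 0, 0, 0, 0, 0]
    - [36.9, -4.6, 0, 0, 0, 0, 0]
    - [36.9, -4.6, 0, 0, 0, 0, 0]
    - [36.9, -4.7, 0, 0, 0, 0, 0]

```text
time_s: 14.15
eef_pos: [0.5026, 0.1012, 0.248]
ee_rot: [3.141, 0.0, 1.609]
contact_force: [0.5, 0.2, -3.3]
gripper_width: 0.0238
finger_force: 25.0
```

Call:
servo_tool:
  series:
    - [36.9, -4.7, 0, 0, 0, 0, 0]
    - [36.9, -4.7, 0, 0, 0, 0, 0]
    - [0, 0, 0, 0, 0, 0, 0]
    - [0, 0, 0, 0, 0, 0, 0]

```text
time_s: 14.48
eef_pos: [0.4902, 0.176, 0.2481]
ee_rot: [-3.141, -0.001, 1.615]
contact_force: [-0.4, -0.9, -3.4]
gripper_width: 0.0239
finger_force: 25.0
```

```bash
python3 -c "
from h import *
print(to([.4903,.1730,.0954],1.608))"
```

```text
(array([ -3.1,   0. , 152.7]), np.float64(0.39594406000937576))
```

Call:
servo_tool:
  series:
    - [-2.5, 0, 30, 0, 0, 0, 0]
    - [0, 0, 30, 0, 0, 0, 0]
    - [0, 0, 30, 0, 0, 0, 0]
    - [0, 0, 25, 0, 0, 0, 0]
    - [0, 0, 18, 0, 0, 0, 0]
    - [0, 0, 10, 0, 0, 0, 0]
    - [0, 0, 6, 0, 0, 0, 0]
    - [0, 0, 2, 0, 0, 0, 0]

```text
time_s: 15.15
eef_pos: [0.4916, 0.1697, 0.0965]
ee_rot: [-3.141, 0.0, 1.606]
contact_force: [-0.4, -1.1, -2.8]
gripper_width: 0.0242
finger_force: 25.0
```

Call:
servo_tool:
  series:
    - [0, 0, 0, 0, 0, 0, 0]
    - [0, 0, 0, 0, 0, 0, 0]

```text
time_s: 15.32
eef_pos: [0.4923, 0.1707, 0.0981]
ee_rot: [3.139, -0.0, 1.607]
contact_force: [-0.2, 0.0, -2.2]
gripper_width: 0.0237
finger_force: 25.0
```

Call:
servo_tool:
  series:
    - [0, 0, 2.5, 0, 0, 0, 0]
    - [0, 0, 0, 0, 0, 0, 0]
    - [0, 0, 0, 0, 0, 0, 0]

```text
time_s: 15.57
eef_pos: [0.4923, 0.1709, 0.0955]
ee_rot: [3.139, -0.001, 1.607]
contact_force: [0.1, 1.8, 0.7]
gripper_width: 0.024
finger_force: 25.0
```

Call:
servo_tool:
  series:
    - [0, 0, 0, 0, 0, 0, 0.4]
    - [0, 0, 0, 0, 0, 0, 0.6]
    - [0, 0, 0, 0, 0, 0, 0.6]
    - [0, 0, 0, 0, 0, 0, 0.6]
    - [0, 0, 0, 0, 0, 0, 0.6]
    - [0, 0, 0, 0, 0, 0, 0.6]
    - [0, 0, -5, 0, 0, 0, 0.7]
    - [0, 0, -20, 0, 0, 0, 0.7]

```text
time_s: 16.23
eef_pos: [0.4895, 0.1695, 0.1177]
ee_rot: [-3.136, 0.002, 1.607]
contact_force: [0.3, 0.2, 0.6]
gripper_width: 0.0578
finger_force: 0.0
```

Call:
servo_tool:
  series:
    - [0, 0, -35, 0, 0, 0, 0.7]
    - [0, 0, -40, 0, 0, 0, 0.7]
    - [0, 0, -30, 0, 0, 0, 0.7]
    - [0, 0, -20, 0, 0, 0, 0.7]
    - [0, 0, 0, 0, 0, 0, 0.7]

```text
time_s: 16.65
eef_pos: [0.4936, 0.1721, 0.2497]
ee_rot: [3.132, -0.002, 1.607]
contact_force: [-0.3, 0.0, -0.1]
gripper_width: 0.0608
finger_force: 0.0
```

Run:
```python
from h import *
print(ctrl.get_obs()['eef_pos'],to([.5656,-.2243,.22],1.5708+.482))
```

```text
[0.49362963 0.17210654 0.24967132] (array([-398.8,   57.4,   29.3]), np.float64(-25.561156005240058))
```

Call:
servo_tool:
  series:
    - [-39.9, 5.7, 0, 0, 0, 0, 0.7]
    - [-39.9, 5.7, 0, 0, 0, 0, 0.7]
    - [-39.9, 5.7, 0, 0, 0, 0, 0.7]
    - [-39.9, 5.7, 0, 0, 0, 0, 0.7]
    - [-39.9, 5.7, 0, 0, 0, 0, 0.7]
    - [-39.9, 5.7, 0, 0, 0, 0, 0.7]
    - [-39.9, 5.7, 0, 0, 0, 0, 0.7]
    - [-39.9, 5.7, 0, 0, 0, 0, 0.7]

```text
time_s: 17.32
eef_pos: [0.5478, -0.1488, 0.2439]
ee_rot: [-3.14, -0.0, 1.607]
contact_force: [0.7, -0.3, 0.2]
gripper_width: 0.0609
finger_force: 0.0
```

Call:
servo_tool:
  series:
    - [-39.9, 5.7, 0, 0, 0, 0, 0.7]
    - [-39.9, 5.7, 0, 0, 0, 0, 0.7]
    - [0, 0, 10, 0, 0, -6.5, 0.7]
    - [0, 0, 10, 0, 0, -6.5, 0.7]
    - [0, 0, 10, 0, 0, -6.5, 0.7]
    - [0, 0, 10, 0, 0, -6, 0.7]
    - [0, 0, 0, 0, 0, 0, 0.7]
    - [0, 0, 0, 0, 0, 0, 0.7]

```text
time_s: 17.98
eef_pos: [0.5619, -0.2261, 0.2035]
ee_rot: [-3.14, -0.002, 2.049]
contact_force: [0.4, -0.3, -0.1]
gripper_width: 0.0613
finger_force: 0.0
```

Run:
```python
from h import *
print(to([.5656,-.2243,.0965],1.5708+.482))
c=shot('wrist'); V,U=np.nonzero(c['z_map']>0); P=world(c,np.c_[U,V])
S=P[(np.hypot(P[:,0]-.566,P[:,1]+.224)<.028)&(abs(P[:,2]-.114)<.006)]
if len(S): r=cv2.minAreaRect((S[:,:2]*1000).astype(np.float32)); print(len(S),S.mean(0),r)
c=shot('top'); V,U=np.nonzero(c['z_map']>0); P=world(c,np.c_[U,V])
for x,y in [(.493,.1),(.492,.171)]:
    S=P[(np.hypot(P[:,0]-x,P[:,1]-y)<.03)&(P[:,2]>.1)]; print(len(S),S.mean(0))
```

```text
(array([ -0.3,   4.2, 107. ]), np.float64(-0.21051179125414177))
1010 [ 0.56547623 -0.2241454   0.11337061] ((565.733642578125, -224.93353271484375), (17.839475631713867, 31.130746841430664), 28.411792755126953)
83 [0.49333322 0.09845477 0.12740764]
157 [0.49019925 0.16866945 0.11065079]
```

Call:
servo_tool:
  series:
    - [0, 3, 30, 0, 0, 0, 0.7]
    - [0, 0, 30, 0, 0, 0, 0.7]
    - [0, 0, 25, 0, 0, 0, 0.7]
    - [0, 0, 19, 0, 0, 0, 0.7]
    - [0, 0, 3, 0, 0, 0, 0.7]
    - [0, 0, 0, 0, 0, 0, 0.7]
    - [0, 0, 0, 0, 0, 0, 0]
    - [0, 0, 0, 0, 0, 0, 0]

```text
time_s: 18.75
eef_pos: [0.5667, -0.225, 0.0995]
ee_rot: [3.139, 0.003, 2.051]
contact_force: [0.3, -0.2, 0.2]
gripper_width: 0.054
finger_force: 0.0
```

Call:
servo_tool:
  series:
    - [0, 0, 0, 0, 0, 0, 0]
    - [0, 0, 0, 0, 0, 0, 0]
    - [0, 0, 0, 0, 0, 0, 0]
    - [0, 0, 0, 0, 0, 0, 0]
    - [0, 0, 0, 0, 0, 0, 0]
    - [0, 0, 0, 0, 0, 0, 0]
    - [0, 0, 0, 0, 0, 0, 0]
    - [0, 0, 0, 0, 0, 0, 0]

```text
time_s: 19.42
eef_pos: [0.5654, -0.2248, 0.0977]
ee_rot: [3.141, 0.0, 2.052]
contact_force: [-0.4, -0.4, 1.1]
gripper_width: 0.0181
finger_force: 25.0
```

Call:
servo_tool:
  series:
    - [0, 0, -15, 0, 0, 0, 0]
    - [0, 0, -25, 0, 0, 0, 0]
    - [0, 0, -35, 0, 0, 0, 0]
    - [0, 0, -35, 0, 0, 6.5, 0]
    - [0, 0, -35, 0, 0, 6.5, 0]
    - [0, 0, 0, 0, 0, 6.5, 0]
    - [0, 0, 0, 0, 0, 6, 0]
    - [0, 0, 0, 0, 0, 0, 0]

```text
time_s: 20.08
eef_pos: [0.5651, -0.2247, 0.2429]
ee_rot: [3.142, 0.001, 1.605]
contact_force: [-0.7, -0.2, -1.3]
gripper_width: 0.0175
finger_force: 25.0
```

```bash
python3 -c "
from h import *
print(to([.4877,.2430,.245],1.608))"
```

```text
(array([470.1, -61.3,  -2.5]), np.float64(-0.17256298892690825))
```

Call:
servo_tool:
  series:
    - [39.2, -5.1, 0, 0, 0, 0, 0]
    - [39.2, -5.1, 0, 0, 0, 0, 0]
    - [39.2, -5.1, 0, 0, 0, 0, 0]
    - [39.2, -5.1, 0, 0, 0, 0, 0]
    - [39.2, -5.1, 0, 0, 0, 0, 0]
    - [39.2, -5.1, 0, 0, 0, 0, 0]
    - [39.2, -5.1, 0, 0, 0, 0, 0]
    - [39.2, -5.1, 0, 0, 0, 0, 0]

```text
time_s: 20.75
eef_pos: [0.5121, 0.0886, 0.2418]
ee_rot: [-3.14, 0.001, 1.61]
contact_force: [0.3, -0.2, -2.3]
gripper_width: 0.018
finger_force: 25.0
```

Call:
servo_tool:
  series:
    - [39.2, -5.1, 0, 0, 0, 0, 0]
    - [39.2, -5.1, 0, 0, 0, 0, 0]
    - [39.2, -5.1, 0, 0, 0, 0, 0]
    - [39.2, -5.1, 0, 0, 0, 0, 0]
    - [0, 0, 0, 0, 0, 0, 0]
    - [0, 0, 0, 0, 0, 0, 0]
    - [0, 0, 0, 0, 0, 0, 0]

```text
time_s: 21.33
eef_pos: [0.4869, 0.2425, 0.2416]
ee_rot: [-3.14, 0.001, 1.609]
contact_force: [0.8, -0.3, -2.1]
gripper_width: 0.0179
finger_force: 25.0
```

```bash
python3 -c "
from h import *
print(to([.4877,.2430,.0947],1.608))
c=shot('wrist','w4.png')"
```

```text
(array([  0.7,   1.1, 146.9]), np.float64(0.06068725153006054))
```

View pics/w4.png

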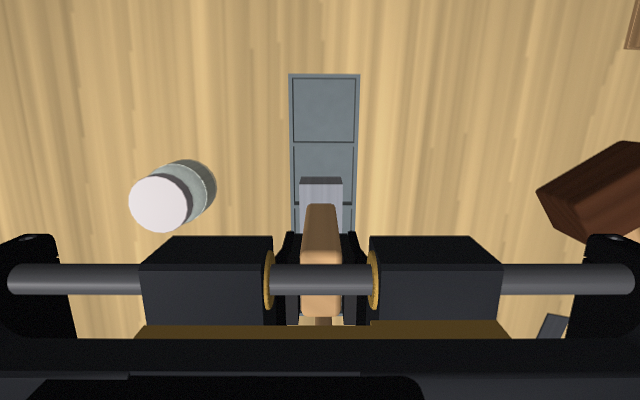

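The oblong is held square to the rack at (321,210), with the left-end compartment still empty at (324,110). I'll lower it.

Call:
servo_tool:
  series:
    - [1.5, 0.5, 30, 0, 0, 0, 0]
    - [0, 0, 30, 0, 0, 0, 0]
    - [0, 0, 30, 0, 0, 0, 0]
    - [0, 0, 25, 0, 0, 0, 0]
    - [0, 0, 16, 0, 0, 0, 0]
    - [0, 0, 9, 0, 0, 0, 0]
    - [0, 0, 4, 0, 0, 0, 0]
    - [0, 0, 0, 0, 0, 0, 0]

```text
time_s: 22.05
eef_pos: [0.488, 0.2436, 0.0981]
ee_rot: [-3.141, 0.001, 1.605]
contact_force: [-0.2, 0.5, -1.1]
gripper_width: 0.0179
finger_force: 25.0
```

Call:
servo_tool:
  series:
    - [0, 0, 0, 0, 0, 0, 0]
    - [0, 0, 0, 0, 0, 0, 0]

```text
time_s: 22.22
eef_pos: [0.4886, 0.2449, 0.0998]
ee_rot: [3.139, -0.001, 1.606]
contact_force: [0.3, -0.2, -2.5]
gripper_width: 0.018
finger_force: 25.0
```

Call:
servo_tool:
  series:
    - [-1, 0, 2.5, 0, 0, 0, 0]
    - [0, 0, 2.5, 0, 0, 0, 0]
    - [0, 0, 0, 0, 0, 0, 0]
    - [0, 0, 0, 0, 0, 0, 0]

```text
time_s: 22.55
eef_pos: [0.4885, 0.2442, 0.0946]
ee_rot: [3.139, -0.001, 1.607]
contact_force: [0.2, -0.0, 5.7]
gripper_width: 0.0179
finger_force: 25.0
```

Call:
servo_tool:
  series:
    - [0, 0, 0, 0, 0, 0, 0.4]
    - [0, 0, 0, 0, 0, 0, 0.6]
    - [0, 0, 0, 0, 0, 0, 0.6]
    - [0, 0, 0, 0, 0, 0, 0.6]
    - [0, 0, 0, 0, 0, 0, 0.6]
    - [0, 0, 0, 0, 0, 0, 0.6]
    - [0, 0, -5, 0, 0, 0, 0.7]
    - [0, 0, -20, 0, 0, 0, 0.7]

```text
time_s: 23.22
eef_pos: [0.486, 0.2423, 0.1165]
ee_rot: [-3.136, 0.002, 1.607]
contact_force: [0.7, -0.0, 0.1]
gripper_width: 0.0573
finger_force: 0.0
```

Call:
servo_tool:
  series:
    - [0, 0, -35, 0, 0, 0, 0.7]
    - [0, 0, -40, 0, 0, 0, 0.7]
    - [0, 0, -30, 0, 0, 0, 0.7]
    - [0, 0, -20, 0, 0, 0, 0.7]
    - [0, 0, 0, 0, 0, 0, 0.7]

```text
time_s: 23.63
eef_pos: [0.4897, 0.2455, 0.2488]
ee_rot: [3.133, -0.004, 1.607]
contact_force: [1.1, 1.0, 0.7]
gripper_width: 0.061
finger_force: 0.0
```

Run:
```python
from h import *
print(ctrl.get_obs()['eef_pos'],to([.577,-.255,.25],1.873))
```

```text
[0.48974772 0.24554602 0.24884042] (array([-503.3,   69.3,   -2.3]), np.float64(-15.260497665930263))
```

Call:
servo_tool:
  series:
    - [-38.7, 5.3, 0, 0, 0, 0, 0.7]
    - [-38.7, 5.3, 0, 0, 0, 0, 0.7]
    - [-38.7, 5.3, 0, 0, 0, 0, 0.7]
    - [-38.7, 5.3, 0, 0, 0, 0, 0.7]
    - [-38.7, 5.3, 0, 0, 0, 0, 0.7]
    - [-38.7, 5.3, 0, 0, 0, 0, 0.7]
    - [-38.7, 5.3, 0, 0, 0, 0, 0.7]
    - [-38.7, 5.3, 0, 0, 0, 0, 0.7]

```text
time_s: 24.3
eef_pos: [0.5406, -0.0663, 0.243]
ee_rot: [-3.141, 0.0, 1.607]
contact_force: [0.2, 0.3, 0.9]
gripper_width: 0.061
finger_force: 0.0
```

Call:
servo_tool:
  series:
    - [-38.7, 5.3, 0, 0, 0, 0, 0.7]
    - [-38.7, 5.3, 0, 0, 0, 0, 0.7]
    - [-38.7, 5.3, 0, 0, 0, 0, 0.7]
    - [-38.7, 5.3, 0, 0, 0, -5, 0.7]
    - [-38.7, 5.3, 0, 0, 0, -5, 0.7]
    - [0, 0, 0, 0, 0, -5.2, 0.7]
    - [0, 0, 0, 0, 0, 0, 0.7]
    - [0, 0, 0, 0, 0, 0, 0.7]

```text
time_s: 24.97
eef_pos: [0.5775, -0.2553, 0.2425]
ee_rot: [-3.141, -0.002, 1.87]
contact_force: [0.4, 0.5, -0.5]
gripper_width: 0.0612
finger_force: 0.0
```

Run:
```python
from h import *
print(ctrl.get_obs()['q'],to([.586,-.288,.0965],1.873))
c=shot('wrist'); V,U=np.nonzero(c['z_map']>0); P=world(c,np.c_[U,V])
S=P[(np.hypot(P[:,0]-.586,P[:,1]+.288)<.03)&(abs(P[:,2]-.114)<.006)]
if len(S): print(len(S),S.mean(0),cv2.minEnclosingCircle((S[:,:2]*1000).astype(np.float32)))
c=shot('top'); V,U=np.nonzero(c['z_map']>0); P=world(c,np.c_[U,V])
for x,y in [(.493,.1),(.492,.171),(.488,.243)]:
    S=P[(np.hypot(P[:,0]-x,P[:,1]-y)<.03)&(P[:,2]>.1)]; print(len(S),S.mean(0))
```

```text
[ 0.77747796  0.46407009 -0.59788352  1.61539182  0.27787417  1.15060174
  0.41337871] (array([-34.1,  -1.4, 145.9]), np.float64(-0.16985676661151736))
543 [ 0.58779082 -0.28449148  0.11308681] ((588.3988647460938, -285.56243896484375), 11.8879976272583)
83 [0.49329523 0.09849779 0.12708163]
158 [0.49026539 0.16871796 0.11030332]
147 [0.48657448 0.24101925 0.11046068]
```

The round handle measures (0.588, -0.285), radius 11.9 mm, which matches the text. The three placed punches still stand where they were put.

Call:
servo_tool:
  series:
    - [-16, 0.5, 0, 0, 0, 0, 0.7]
    - [-16, 0.5, 20, 0, 0, 0, 0.7]
    - [0, 0, 35, 0, 0, 0, 0.7]
    - [0, 0, 30, 0, 0, 0, 0.7]
    - [0, 0, 30, 0, 0, 0, 0.7]
    - [0, 0, 20, 0, 0, 0, 0.7]
    - [0, 0, 10, 0, 0, 0, 0.7]
    - [0, 0, 0, 0, 0, 0, 0.7]

```text
time_s: 25.73
eef_pos: [0.5872, -0.2843, 0.0964]
ee_rot: [-3.138, -0.003, 1.874]
contact_force: [0.1, 0.6, -0.3]
gripper_width: 0.0608
finger_force: 0.0
```

Call:
servo_tool:
  series:
    - [0, 0, 0, 0, 0, 0, 0.7]
    - [0, 0, 0, 0, 0, 0, 0]
    - [0, 0, 0, 0, 0, 0, 0]
    - [0, 0, 0, 0, 0, 0, 0]
    - [0, 0, 0, 0, 0, 0, 0]
    - [0, 0, 0, 0, 0, 0, 0]
    - [0, 0, 0, 0, 0, 0, 0]
    - [0, 0, 0, 0, 0, 0, 0]

```text
time_s: 26.4
eef_pos: [0.5885, -0.2863, 0.0987]
ee_rot: [3.141, 0.0, 1.872]
contact_force: [1.1, 1.3, 0.0]
gripper_width: 0.0234
finger_force: 25.0
```

Call:
servo_tool:
  series:
    - [0, 0, 0, 0, 0, 0, 0]
    - [0, 0, 0, 0, 0, 0, 0]

```text
time_s: 26.57
eef_pos: [0.5885, -0.2863, 0.0987]
ee_rot: [3.141, 0.0, 1.872]
contact_force: [0.0, 0.3, 0.7]
gripper_width: 0.0233
finger_force: 25.0
```

Call:
servo_tool:
  series:
    - [0, 0, -15, 0, 0, 0, 0]
    - [0, 0, -25, 0, 0, 0, 0]
    - [0, 0, -35, 0, 0, 0, 0]
    - [0, 0, -35, 0, 0, 5, 0]
    - [0, 0, -35, 0, 0, 5, 0]
    - [0, 0, 0, 0, 0, 5.2, 0]
    - [0, 0, 0, 0, 0, 0, 0]
    - [0, 0, 0, 0, 0, 0, 0]

```text
time_s: 27.23
eef_pos: [0.5875, -0.286, 0.2425]
ee_rot: [-3.139, -0.0, 1.609]
contact_force: [0.1, -0.3, -1.7]
gripper_width: 0.0238
finger_force: 25.0
```

```bash
python3 -c "
from h import *
print(to([.4851,.313,.245],1.608))"
```

```text
(array([602.5, -79.4,  -2.1]), np.float64(0.06738137634895024))
```

Call:
servo_tool:
  series:
    - [40.2, -5.3, 0, 0, 0, 0, 0]
    - [40.2, -5.3, 0, 0, 0, 0, 0]
    - [40.2, -5.3, 0, 0, 0, 0, 0]
    - [40.2, -5.3, 0, 0, 0, 0, 0]
    - [40.2, -5.3, 0, 0, 0, 0, 0]
    - [40.2, -5.3, 0, 0, 0, 0, 0]
    - [40.2, -5.3, 0, 0, 0, 0, 0]
    - [40.2, -5.3, 0, 0, 0, 0, 0]

```text
time_s: 27.9
eef_pos: [0.5325, 0.0349, 0.2415]
ee_rot: [-3.137, 0.0, 1.609]
contact_force: [0.3, 0.0, -2.4]
gripper_width: 0.0232
finger_force: 25.0
```

Call:
servo_tool:
  series:
    - [40.2, -5.3, 0, 0, 0, 0, 0]
    - [40.2, -5.3, 0, 0, 0, 0, 0]
    - [40.2, -5.3, 0, 0, 0, 0, 0]
    - [40.2, -5.3, 0, 0, 0, 0, 0]
    - [40.2, -5.3, 0, 0, 0, 0, 0]
    - [40.2, -5.3, 0, 0, 0, 0, 0]
    - [40.2, -5.3, 0, 0, 0, 0, 0]
    - [0, 0, 0, 0, 0, 0, 0]

```text
time_s: 28.57
eef_pos: [0.4818, 0.3232, 0.2423]
ee_rot: [-3.137, -0.007, 1.622]
contact_force: [-1.0, 0.9, -1.3]
gripper_width: 0.0235
finger_force: 25.0
```

Call:
servo_tool:
  series:
    - [0, 0, 0, 0, 0, 0, 0]
    - [0, 0, 0, 0, 0, 0, 0]

```text
time_s: 28.73
eef_pos: [0.4867, 0.3125, 0.2415]
ee_rot: [-3.138, 0.003, 1.609]
contact_force: [1.2, -1.1, -1.7]
gripper_width: 0.0233
finger_force: 25.0
```

```bash
python3 -c "
from h import *
print(to([.4851,.313,.0957],1.608))"
```

```text
(array([  1. ,  -1.1, 145.8]), np.float64(0.03543887629105685))
```

Call:
servo_tool:
  series:
    - [1, -1.5, 30, 0, 0, 0, 0]
    - [0, 0, 30, 0, 0, 0, 0]
    - [0, 0, 30, 0, 0, 0, 0]
    - [0, 0, 25, 0, 0, 0, 0]
    - [0, 0, 16, 0, 0, 0, 0]
    - [0, 0, 9, 0, 0, 0, 0]
    - [0, 0, 4, 0, 0, 0, 0]
    - [0, 0, 0, 0, 0, 0, 0]

```text
time_s: 29.4
eef_pos: [0.4861, 0.3131, 0.0988]
ee_rot: [-3.14, 0.001, 1.605]
contact_force: [0.8, 0.7, -2.1]
gripper_width: 0.023
finger_force: 25.0
```

Call:
servo_tool:
  series:
    - [0, 0, 0, 0, 0, 0, 0]
    - [0, 0, 0, 0, 0, 0, 0]

```text
time_s: 29.57
eef_pos: [0.4867, 0.3148, 0.1008]
ee_rot: [3.139, -0.001, 1.606]
contact_force: [-0.7, -0.6, -2.7]
gripper_width: 0.0232
finger_force: 25.0
```

Call:
servo_tool:
  series:
    - [-1, 0, 2.5, 0, 0, 0, 0]
    - [0, 0, 2.2, 0, 0, 0, 0]
    - [0, 0, 0, 0, 0, 0, 0]
    - [0, 0, 0, 0, 0, 0, 0]

```text
time_s: 29.9
eef_pos: [0.4864, 0.3142, 0.0958]
ee_rot: [3.14, -0.001, 1.607]
contact_force: [0.4, 0.0, 2.9]
gripper_width: 0.0235
finger_force: 25.0
```

Call:
servo_tool:
  series:
    - [0, 0, 0, 0, 0, 0, 0.4]
    - [0, 0, 0, 0, 0, 0, 0.6]
    - [0, 0, 0, 0, 0, 0, 0.6]
    - [0, 0, 0, 0, 0, 0, 0.6]
    - [0, 0, 0, 0, 0, 0, 0.6]
    - [0, 0, 0, 0, 0, 0, 0.6]
    - [0, 0, -5, 0, 0, 0, 0.7]
    - [0, 0, -20, 0, 0, 0, 0.7]

```text
time_s: 30.57
eef_pos: [0.4843, 0.3119, 0.1176]
ee_rot: [-3.136, 0.003, 1.607]
contact_force: [-0.1, -0.3, 0.6]
gripper_width: 0.0576
finger_force: 0.0
```

Call:
servo_tool:
  series:
    - [0, 0, -35, 0, 0, 0, 0.7]
    - [0, 0, -40, 0, 0, 0, 0.7]
    - [0, 0, -40, 0, 0, 0, 0.7]
    - [40, 0, -20, 0, 0, 0, 0.7]
    - [40, 0, 0, 0, 0, 0, 0.7]
    - [40, 0, 0, 0, 0, 0, 0.7]
    - [0, 0, 0, 0, 0, 0, 0.7]
    - [0, 0, 0, 0, 0, 0, 0.7]

```text
time_s: 31.23
eef_pos: [0.4797, 0.4335, 0.2536]
ee_rot: [-3.141, -0.001, 1.612]
contact_force: [-0.2, -0.7, 0.3]
gripper_width: 0.0613
finger_force: 0.0
```

Run:
```python
from h import *
c=shot('wrist','w5.png'); 
for n in ['wrist','top']:
    c=shot(n); V,U=np.nonzero(c['z_map']>0); P=world(c,np.c_[U,V])
    for i,(x,y) in enumerate([(.493,.1),(.492,.171),(.488,.243),(.486,.314)]):
        S=P[(np.hypot(P[:,0]-x,P[:,1]-y)<.03)&(P[:,2]>.1)&(P[:,2]<.14)]; print(n,y,len(S),S.mean(0) if len(S) else 0, S[:,2].max() if len(S) else 0)
i=cv2.resize(shot('scene')['color'][120:260,150:500,::-1],None,fx=2.2,fy=2.2,interpolation=2); cv2.imwrite('pics/s2.png',i)
```

```text
wrist 0.1 0 0 0
wrist 0.171 0 0 0
wrist 0.243 0 0 0
wrist 0.314 470 [0.48627003 0.31760758 0.10947048] 0.11293476820882468
top 0.1 81 [0.49324479 0.09860425 0.12783395] 0.13472220172927854
top 0.171 159 [0.49031035 0.16868821 0.11039893] 0.1158557217924747
top 0.243 147 [0.4865661  0.24107567 0.11026371] 0.11434415088279365
top 0.314 126 [0.48354986 0.31249652 0.109918  ] 0.11695522242912454
```

View pics/s2.png

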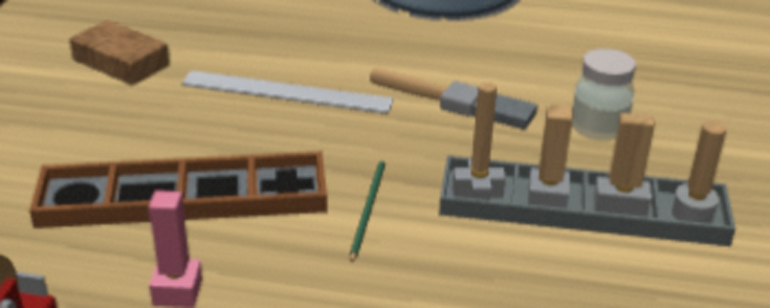

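View pics/w5.png

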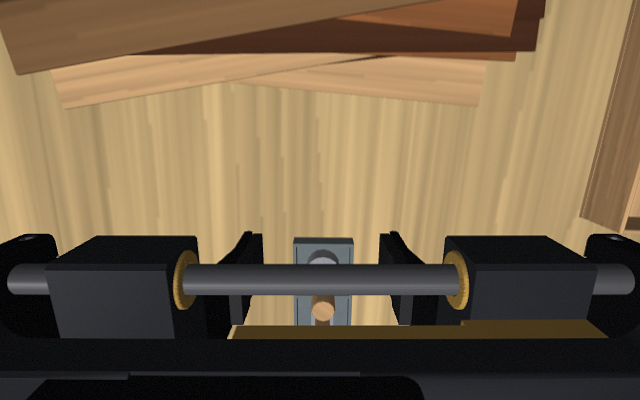

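The scene crop, seen from across the bench, shows all four standing upright in their compartments: cross (485,180), square (550,188), oblong (625,190) and round (697,200). The oak rack is empty, the pink punch is untouched, and the gripper is clear.

```bash
python3 -c "
from h import *
print(ctrl.sign_off())"
```

```text
the job is handed in; nothing more can be done
None
```

The job is handed in at about 31 s: all four punches stand upright in the steel rack in reverse order (from the right: cross, square, oblong, round), by the last camera check about 5 mm or less from each compartment's middle, with the gripper clear and the pink look-alike untouched; sign-off returned no verdict.

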